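Start up the sanding bench

ROBOT

A 7-joint arm with a two-finger parallel gripper is mounted at the origin on the work surface. World frame = base frame: x ahead of the robot, y to its left, z up, the work surface at z = 0. Lengths are in m, angles in rad, forces in N, time in s.
With the tool pointing down it reaches from about 0.4 to 0.85 m from the base axis. Payload 10.4 kg.
Tool frame: the origin (TCP) lies at the very end of the fingers, on their centre line; the grasp point (between the pads) lies 19 mm behind it (r.pinch_z is the distance from the TCP to the grasp point, in m); z points along the fingers, y is the line along which they close (so a half turn about z gives the same grasp; the last joint's range is limited). The gripper opens to 87 mm and grips with 3 to 60 N. Pads are 19 mm wide; open, the fingers measure 117 mm over their backs; the gripper's body (75 mm by 190 mm) begins 51 mm behind the grasp point.
Start: joints at [1.233, 0.332, -0.065, 1.46, 0.022, 1.35, -0.088], TCP at [0.194, -0.594, 0.223] pointing down, gripper open.
Joint ranges: [-2.6, 2.6], [-0.5, 2.12], [-1.47, 1.34], [0.16, 2.42], [-1.27, 4.41], [0.06, 2.06], [-2.6, 2.6]. Speed limits (rad/s): [2.22, 2.22, 2.79, 2.79, 3.14, 3.14, 3.14].

INTERFACE

Orientations are given as a unit quaternion [x, y, z, w].
In Python, from bench import sensors, vision, r gives the robot as it stands.
- The arm moves only by the shell command python3 -m crank 'ROWS' [OPENING] [FORCE]. ROWS is JSON, a list of rows, each a list of 2 entries, a list of its own where there are three numbers: the shift along the tool's x, y, z normalised to -1 to 1, where 1 is 3 cm, then the turn about the tool's z normalised to -1 to 1, where 1 is 8 degrees. A call has 1 to 12 rows; each row shifts and turns the commanded pose from where the row before left it, along the tool's axes as they then stand; what a row does not reach is not made up. A row lasts 1/8 s, in which the tool goes at most 62.5 mm and 10.7 degrees, less where a joint would pass 70% of its speed; a pose out of reach is approached as far as the arm can. A call with a number of a shift or a turn outside -1 to 1 is refused whole. A call with a gripper value outside its range is refused whole. OPENING is the opening, from 0 (shut) to 1 (fully open), set as the call begins (- or left out, the last holds). The fingers move at their own pace and stop on an object; FORCE is the grip in N (left out, the last holds). Time passes only in rows, so rows that do not move let the fingers close. It gives the time, the measured TCP pose, the force, the opening and the grip force at its end, in the units of the state.
- sensors.read_state(): the state, without advancing time (a new reading comes with each control period).
- vision.camera(name): name is "side" or "top" or "wrist"; returns the picture (400x640x3 uint8, red, green, blue); there is no depth.
- vision.camera_model(name): a dict with "vertical_fov" (degrees; the focal length in pixels is half the picture's height over the tangent of half this angle, whatever the lens; pixels are square), "cx", "cy" (the principal point, pixels), "dist" ([k1, k2, p1, p2, k3] as OpenCV has them; the pictures are not rectified), "camera_from_world" (4x4, takes a point from world to camera coordinates); the wrist camera has in their place "hand_eye" (4x4, takes a point from camera to tool coordinates, whose origin is the TCP and whose axes are the flange's). Camera axes: x right, y down, z forward; pixel columns grow to the right and rows downward; lengths in m; the calibration is good to about 2 mm. A picture is of the moment at which its call begins: read the wrist's pose just before it. camera_model takes no time and is no camera call.
- r.close_job(): hands the job in; it is judged then, once.
The state is a dict: "time": time; "joint_positions": joint angles; "joint_vel": joint speeds; "joint_torque": joint torques, N m; "ee_pos": TCP position; "eef_rot": TCP orientation; "ft_force": force on the tool from outside, world axes, zero at the start; "torque": the same for the moment, N m; "width": finger opening in m; "grip_force": force on a finger pad.
Only numpy, scipy, OpenCV 4.12 (cv2) and the standard library are available. Lean on these libraries where they do the work, as an engineer would, in place of code of your own. Each camera call takes 0.05 s, during which the arm holds its last target. There are 200 camera calls.

TASK

Start up the sanding bench with closed fingertips, nothing grasped: first press down the raised end of the rocker on the box with the round flat mains socket, then the raised end of the rocker on the box with the open pipe stub, each fully home so that this end lies level and stays down. Then press the small round button on the third box fully in and let it spring back out. Do not press the large mushroom-headed stop button beside it, and leave the jar, tape roll, spray can and mug where they are.

Things in the scene. Friction and masses are not known exactly. Their poses are not given: they have to be found in the camera images.
- socket_box: fixed grey box, 160 x 85 x 50 mm, with a grey paddle rocker in a 4 mm high steel frame on the near part of its top and a round flat mains socket with a white rim (56 mm across, 3 mm high) on the far part, 47 mm beyond the centre; origin at the centre of its underside on the bench; x runs from its near end (facing the robot) to its far end, y to the left, z up
- socket_rocker (a joint): angle in rad of the grey paddle rocker on the socket box: 0 = off (far half raised, near half level), 0.36 = on (far half pressed down level, against its stop); starts at 0 to 0.04. Stays where left (friction: about 3 N at the raised end). Paddle 36 mm wide, halves 32 mm long; hinge across the box at its x = -33 mm, z = 52 mm. A level half tops at z = 62 mm, the raised end at 73 mm
- socket_rocker_press (a point): where to press: middle of the top face of the raised far half of the socket box's rocker, 24 mm from its hinge line; it moves with the rocker, in the box's frame from x = -14, z = 70 mm (off) to x = -9, z = 62 mm (on), y = 0. Pressing straight down there turns it on
- port_box: fixed grey box (dust port), 160 x 85 x 50 mm, with the same grey paddle rocker in a 4 mm high steel frame on the near part of its top and an open upright aluminium pipe stub (56 mm across, 30 mm high above the box top) 48 mm beyond the centre; origin at the centre of its underside on the bench; x runs from its near end (facing the robot) to its far end, y to the left, z up
- port_rocker (a joint): angle in rad of the grey paddle rocker on the port box: 0 = off (far half raised, near half level), 0.36 = on (far half pressed down level, against its stop); starts at 0 to 0.04. Stays where left (friction: about 3 N at the raised end). Paddle 36 mm wide, halves 32 mm long; hinge across the box at its x = -33 mm, z = 52 mm. A level half tops at z = 62 mm, the raised end at 73 mm
- port_rocker_press (a point): where to press: middle of the top face of the raised far half of the port box's rocker, 24 mm from its hinge line; it moves with the rocker, in the box's frame from x = -14, z = 70 mm (off) to x = -9, z = 62 mm (on), y = 0. Pressing straight down there turns it on
- station_box: fixed grey box, 160 x 85 x 50 mm, with a small round start button on its far part (36 mm beyond the centre) and a large mushroom-headed stop button on its near part (36 mm nearer than the centre), both black; the three boxes stand in a row across the bench, in any order; origin at the centre of its underside on the bench; x runs from its near end (facing the robot) to its far end, y to the left, z up
- start_button (a joint): travel in m of the small start button (24 mm across, in a 40 mm steel collar 12 mm high): 0 = out, 0.006 = fully in, pressed straight down; its spring takes 1.5 N to start and 5 N when fully in, and returns it
- start_button_top (a point): centre of the top face of the start button, 72 mm above the bench when out, at x = +36 mm, y = 0 of the station box
- stop_button (a joint): travel in m of the mushroom stop button (42 mm across): 0 = out, 0.006 = fully in, pressed straight down; sprung. To be left alone
- stop_button_top (a point): centre of the top face of the stop button, 84 mm above the bench, at x = -36 mm, y = 0 of the station box
- glue_jar: loose jar with a white cap, 42 mm across, 50 mm high, standing between the left and middle boxes; origin at the centre of its underside
- tape_roll: loose roll of brown tape lying flat, 46 mm across, 20 mm high, between the right and middle boxes; origin at the centre of its underside
- spray_can: loose spray can, 52 mm across, 130 mm high, standing beyond the left box; origin at the centre of its underside
- mug: loose white mug, 76 mm across, 85 mm high, with a handle, standing beyond the right box; origin at the centre of its underside

How it is judged:
On the way, in this order (a step that is already met when the one before it is completed fails the run):
1. the rocker on the socket box is fully on (value of joint socket_rocker above 0.31 rad), for 0.2 s.
2. the rocker on the pipe-stub box is fully on (value of joint port_rocker above 0.31 rad), for 0.2 s.
3. the start button is pressed fully in (value of joint start_button above 0.0045 m), for 0.05 s.
At the end, for the whole second after the job is handed in: Both rockers are on (past 0.31 of 0.36 rad), the start button has been pressed (past 4.5 of 6 mm) and is out again (under 1.5 mm), the stop button is out, and the jar, tape roll, can and mug are within 20 mm of where they stood (value of joint each of socket_rocker, port_rocker above 0.31 rad and value of joint each of start_button, stop_button below 0.0015 m and distance of each of glue_jar, tape_roll, spray_can, mug from where it was at the start of the episode below 0.02 m); the robot touches nothing.
It fails at once if the pipe-stub box's rocker is pressed before the socket box's rocker is on (value of joint port_rocker above 0.15 rad and value of joint socket_rocker below 0.29 rad).
It fails at once if the start button is pressed before both rockers are on (value of joint start_button above 0.003 m and value of joint any of port_rocker, socket_rocker below 0.29 rad).
It fails at once if the stop button is pressed (value of joint stop_button above 0.003 m).
It fails at once if a bystander is shoved or lifted (distance of any of glue_jar, tape_roll, spray_can, mug from where it was at the start of the episode above 0.02 m).
It also fails if it takes over 53 s, if anything falls off the work surface, if the arm or the gripper's body presses on something with over 40 N, if the wrist force passes 120 N, or if a joint passes its speed limit or range.

## Working session

There is one attempt and no reset: what is moved stays moved. The work goes in short steps, Python scripts to look and compute and a shell command to move; the robot and the scene stay as the last step left them, time stands still between calls to the robot, and variables do not carry over. Pictures are saved under pics/ and viewed, at most 10 in all, crops included, and the job is handed in when it is done.

```bash
mkdir -p pics; ls; python3 - <<'E'
from bench import sensors, vision, r
import cv2
s=sensors.read_state();print(s)
for n in("top","side"):
    cv2.imwrite(f"pics/{n}0.png",vision.camera(n)[:,:,::-1]);print(vision.camera_model(n))
print(vision.camera_model("wrist"))
E
```

```text
pics
{'time': 0.0, 'joint_positions': array([ 1.2333879 ,  0.33285813, -0.06468621,  1.46092357,  0.02162372,
        1.3498831 , -0.08849996]), 'joint_vel': array([ 0.00047125,  0.00038274, -0.0006691 ,  0.00020581, -0.00101987,
       -0.00144049,  0.00090204]), 'joint_torque': array([ 1.06090556e-03, -6.23249102e+01,  2.46177893e-02, -3.89881861e+01,
       -6.13690680e-02,  3.98660358e-02,  1.35459031e-04]), 'ee_pos': array([ 0.19338561, -0.59393691,  0.22177096]), 'eef_rot': array([ 9.87636274e-01,  1.56761340e-01, -1.52333895e-04, -6.70959033e-04]), 'ft_force': array([ 0.05982387, -0.17486743, -0.33977567]), 'torque': array([-0.00509315, -0.03790352, -0.05463502]), 'grip_force': 0.0, 'width': 0.08657369279798939}
{'vertical_fov': 42.81384228716948, 'cx': 320.4587408398001, 'cy': 197.5282627524131, 'dist': array([-0.003267,  0.      ,  0.      ,  0.      ,  0.      ]), 'camera_from_world': array([[-0.02267983, -0.99903802, -0.03753202,  0.04835352],
       [-0.98257015,  0.0292029 , -0.183584  ,  0.57427465],
       [ 0.18450344,  0.03271419, -0.98228726,  1.12682705],
       [ 
[... 399 characters left out ...]
e-01],
       [ 1.62191798e-01,  6.52746507e-01, -7.40010688e-01,
         1.07425581e+00],
       [ 0.00000000e+00,  0.00000000e+00,  0.00000000e+00,
         1.00000000e+00]])}
{'vertical_fov': 68.97006723235614, 'cx': 319.13938737839123, 'cy': 199.522528981416, 'dist': array([-0.03896459,  0.        ,  0.        ,  0.        ,  0.        ]), 'hand_eye': array([[-6.98283638e-04, -9.65595307e-01, -2.60048485e-01,
         7.07461853e-02],
       [ 9.99999726e-01, -6.10427748e-04, -4.18603776e-04,
         1.07554636e-03],
       [ 2.45461031e-04, -2.60048706e-01,  9.65595469e-01,
        -1.62734574e-01],
       [ 0.00000000e+00,  0.00000000e+00,  0.00000000e+00,
         1.00000000e+00]])}
```

View pics/top0.png

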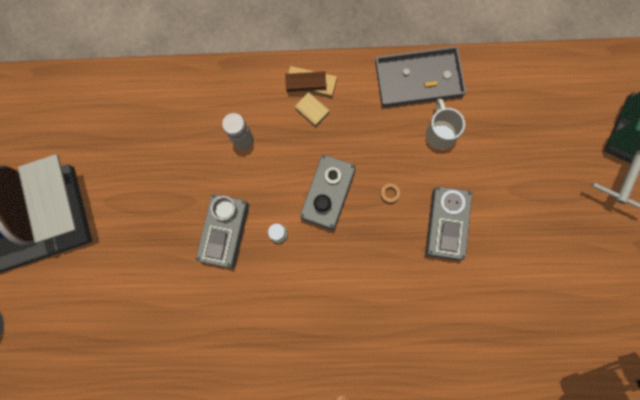

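View pics/side0.png

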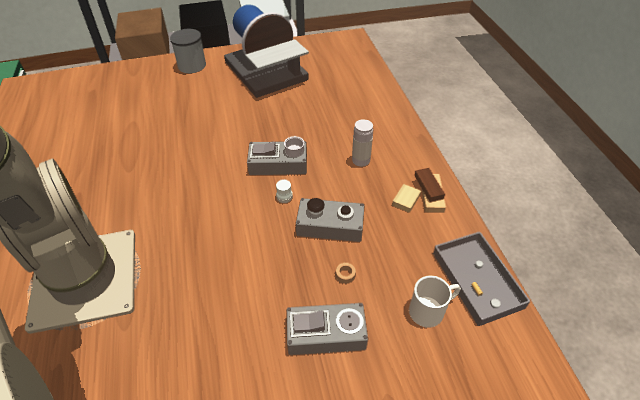

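The top view shows the socket box on the right (socket ~453,202; rocker ~450,236) and the station in the middle (start ~333,176; stop ~322,204). The port box is on the left (pipe ~224,209; rocker ~216,244). The side view agrees. I'll get rough positions by casting rays from both views.

```bash
cat > h.py <<'E'
import numpy as np, cv2
from bench import sensors, vision, r
from scipy.spatial.transform import Rotation as R
def ray(name,px,st=None):
    m=vision.camera_model(name); f=200/np.tan(np.radians(m["vertical_fov"])/2)
    K=np.array([[f,0,m["cx"]],[0,f,m["cy"]],[0,0,1]])
    u=cv2.undistortPoints(np.array([[px]],float),K,np.array(m["dist"]))[0,0]
    d=np.array([u[0],u[1],1.])
    if name=="wrist":
        T=np.eye(4);T[:3,:3]=R.from_quat(st["eef_rot"]).as_matrix();T[:3,3]=st["ee_pos"]
        W=T@m["hand_eye"]
    else: W=np.linalg.inv(m["camera_from_world"])
    return W[:3,3],W[:3,:3]@d
def cast(name,px,z,st=None):
    o,d=ray(name,px,st); return o+d*(z-o[2])/d[2]
def yaw(st): # world direction of tool x
    M=R.from_quat(st["eef_rot"]).as_matrix(); return M
def rows(st,target,yawdeg):
    M=R.from_quat(st["eef_rot"]).as_matrix()
    sh=M.T@(np.array(target)-st["ee_pos"])
    cur=np.degrees(np.arctan2(M[1,0],M[0,0])); t=-(yawdeg-cur) # tool z down
    t=(t+180)%360-180
    return sh/.03, t/8, cur
E
python3 - <<'E'
from h import *
for n,t,s,z in [("socket",(453,202),(349,321),.053),("srock",(450,236),(309,322),.06),("start",(333,176),(345,211),.071),("stop",(322,204),(315,207),.084),("pipe",(224,209),(294,144),.08),("prock",(216,244),(264,150),.06)]:
    print(n,cast("top",t,z)[:2].round(3),cast("side",s,z)[:2].round(3))
st=sensors.read_state()
print(R.from_quat(st["eef_rot"]).as_matrix().round(3))
im=vision.camera("top"); 
c=[cv2.resize(im[y:y+85,x:x+60],None,fx=4.4,fy=4.4,interpolation=cv2.INTER_CUBIC) for x,y in((190,187),(298,150),(420,180))]
cv2.imwrite("pics/crop.png",np.hstack(c)[:,:,::-1])
E
```

```text
socket [ 0.556 -0.27 ] [ 0.556 -0.271]
srock [ 0.478 -0.256] [ 0.477 -0.257]
start [0.622 0.003] [ 0.623 -0.004]
stop [0.555 0.029] [0.555 0.015]
pipe [0.551 0.252] [0.553 0.249]
prock [0.473 0.274] [0.473 0.268]
[[ 0.951  0.31  -0.   ]
 [ 0.31  -0.951  0.001]
 [-0.    -0.001 -1.   ]]
```

View pics/crop.png

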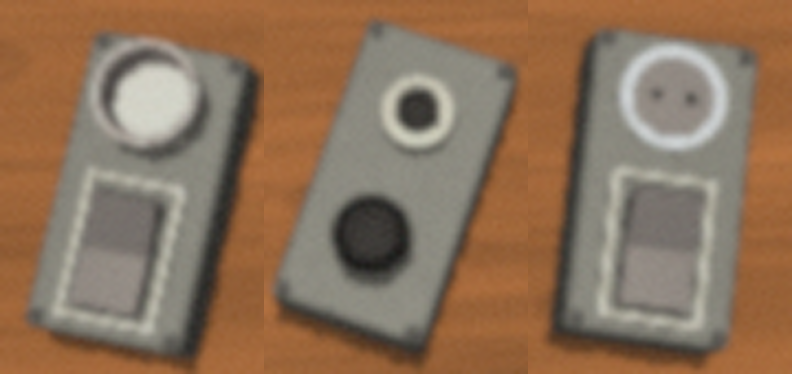

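The crop shows the corners of all three box tops clearly. I'll turn them into box poses, check their sizes, and compute the first move.

```bash
cat >> h.py <<'E'
C={"port":((190,187),[(100,38),(250,65),(190,355),(32,320)]),"station":((298,150),[(110,25),(250,72),(154,345),(16,290)]),"socket":((420,180),[(68,33),(226,55),(192,345),(30,325)])}
E
python3 - <<'E'
from h import *
F={"socket":("top",(453,202)),"port":0,"station":0}
st=sensors.read_state()
for n,(o,c) in C.items():
    p=np.array([cast("top",((x+.5)/4.4-.5+o[0],(y+.5)/4.4-.5+o[1]),.05) for x,y in c])[:,:2]
    L=[np.linalg.norm(p[i]-p[i-1])*1e3 for i in range(4)]
    ctr=p.mean(0); ax=(p[0]+p[1]-p[2]-p[3]); ax/=np.linalg.norm(ax)
    print(n,ctr.round(4),"yaw",np.degrees(np.arctan2(ax[1],ax[0])).round(1),np.round(L))
    d=.036 if n=="station" else -.012
    t=ctr+ax*d; print("press",t.round(4), "x47",(ctr+.0475*ax).round(3))
    print(rows(st,[*t,.10],np.degrees(np.arctan2(ax[1],ax[0]))))
E
```

```text
port [0.5055 0.2626] yaw -12.0 [152.  82. 155.  85.]
press [0.4937 0.2651] x47 [0.552 0.253]
(array([ 18.38488651, -24.12654503,   4.08978768]), np.float64(3.7560202544743966), np.float64(18.036765982994385))
station [0.5914 0.016 ] yaw -20.6 [152.  79. 155.  78.]
press [0.6251 0.0034] x47 [ 0.636 -0.001]
(array([ 19.84674998, -14.47491406,   4.07972444]), np.float64(4.828355231197442), np.float64(18.036765982994385))
socket [ 0.51   -0.2584] yaw -10.8 [155.  83. 153.  83.]
press [ 0.4982 -0.2561] x47 [ 0.557 -0.267]
(array([13.14598242, -7.55979669,  4.07280913]), np.float64(3.606514138709418), np.float64(18.036765982994385))
```

```bash
python3 -m crank '[[[1,-1,0],0],[[1,-1,0],0],[[1,-1,0],0],[[1,-1,0],0],[[1,-1,0],0],[[1,-1,0],0],[[1,-1,0],0],[[1,-0.5,0],0],[[1,0,0],0.9],[[0,0,0],0.9],[[0,0,0],0.9],[[0,0,0],0.9]]' 0 20
python3 - <<'E'
from h import *
st=sensors.read_state()
print(rows(st,[.498,-.256,.09],-10.8), st["width"])
E
```

```text
time: 1.65
ee_pos: [0.3805, -0.2966, 0.2223]
eef_rot: [0.995, -0.096, -0.0, -0.0]
ft_force: [-0.4, 1.1, -0.1]
width: 0.0006
grip_force: 0.0
(array([ 3.58896116, -2.07528968,  4.40900424]), np.float64(-0.02413425354450993), np.float64(-10.993074028356094)) 0.0006466912928905657
```

```bash
python3 -m crank '[[[0.9,-0.5,0],0],[[0.9,-0.5,0.5],0],[[0.9,-0.5,1],0],[[0.9,-0.6,1],0],[[0,0,0],0],[[0,0,0],0]]'
python3 - <<'E'
from h import *
st=sensors.read_state()
cv2.imwrite("pics/w1.png",vision.camera("wrist")[:,:,::-1])
print(rows(st,[.498,-.256,.09],-10.8))
E
```

```text
time: 2.4
ee_pos: [0.4981, -0.2556, 0.1479]
eef_rot: [0.996, -0.094, -0.0, 0.0]
ft_force: [-0.5, -0.8, 0.5]
width: 0.0005
grip_force: 0.0
(array([-1.04038606e-03,  1.48143996e-02,  1.92870124e+00]), np.float64(0.0017698696640202627), np.float64(-10.785841042687842))
```

View pics/w1.png

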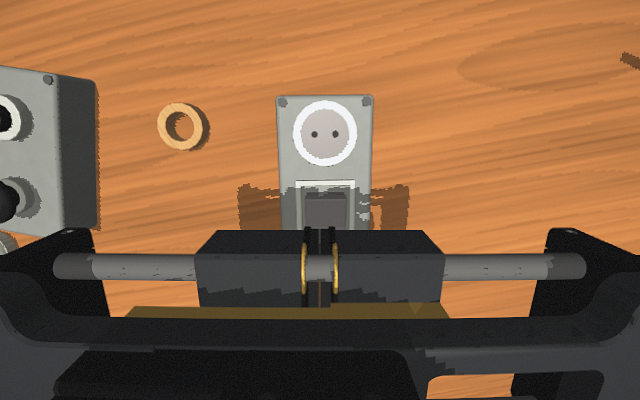

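The wrist view shows the socket at (325,133), the frame's far edge at row ~182 over columns 297–354, and the far box corners at (277,95) and (373,95). I'll check these against the estimate.

```bash
python3 - <<'E'
from h import *
st=sensors.read_state()
s=cast("wrist",(325,133),.053,st)[:2]; a=cast("wrist",(277,95),.05,st)[:2];b=cast("wrist",(373,95),.05,st)[:2]
u=(a-b)/np.linalg.norm(a-b); ax=np.array([u[1],-u[0]])
print(s,a,b,np.linalg.norm(a-b),np.degrees(np.arctan2(ax[1],ax[0])))
t1=s-ax*.060; t2=(a+b)/2-ax*.092
print(t1,t2,rows(st,[*t1,.075],-10.8)[0],rows(st,[*t2,.075],-10.8)[0])
E
```

```text
[ 0.55737855 -0.2735462 ] [ 0.59619465 -0.23928872] [ 0.58082764 -0.31959859] 0.08176686449673558 -10.832403388836436
[ 0.49844768 -0.26226999] [ 0.49815048 -0.26215347] [0.04870926 0.20272473 2.4447146 ] [0.03824949 0.20077021 2.44470561]
```

```bash
python3 -m crank '[[[0,0.15,0.8],0],[[0,0,0.8],0],[[0,0,0.8],0],[[0,0,0.1],0],[[0,0,0.1],0],[[0,0,0.1],0],[[0,0,0.1],0],[[0,0,0],0],[[0,0,0],0]]'
```

```text
time: 3.58
ee_pos: [0.4978, -0.2593, 0.0637]
eef_rot: [0.996, -0.094, 0.0, -0.0]
ft_force: [2.2, -0.3, 3.6]
width: 0.0003
grip_force: 1.7
```

```bash
python3 -m crank '[[[0,0,0.05],0],[[0,0,0.05],0],[[0,0,0.05],0],[[0,0,0],0],[[0,0,0],0]]'
```

```text
time: 4.2
ee_pos: [0.4982, -0.2595, 0.0621]
eef_rot: [0.996, -0.094, 0.0, 0.001]
ft_force: [-9.8, 4.8, 34.3]
width: 0.0001
grip_force: 17.5
```

```bash
python3 -m crank '[[[0,0,0],0],[[0,0,-0.5],0],[[0,0,-1],0],[[0,0,-1],0],[[0,0,-1],0],[[-1,0,-1],0],[[-1,0,0],0],[[-1,0,0],0],[[0,0,0],0]]'
python3 - <<'E'
from h import *
st=sensors.read_state()
w=vision.camera("wrist");s=vision.camera("side")
a=cv2.resize(s[290:365,270:390],(640,400),interpolation=cv2.INTER_CUBIC)
cv2.imwrite("pics/w2.png",cv2.resize(np.vstack([w,a]),(480,600))[:,:,::-1])
print(rows(st,[.4937,.2651,.18],-12))
E
```

```text
time: 5.32
ee_pos: [0.4069, -0.2425, 0.1936]
eef_rot: [0.996, -0.095, -0.001, 0.0]
ft_force: [-0.4, 0.3, 0.3]
width: 0.0007
grip_force: 0.0
(array([ -0.34367585, -17.16284842,   0.44895222]), np.float64(0.14341340879781228), np.float64(-10.852692729617516))
```

View pics/w2.png

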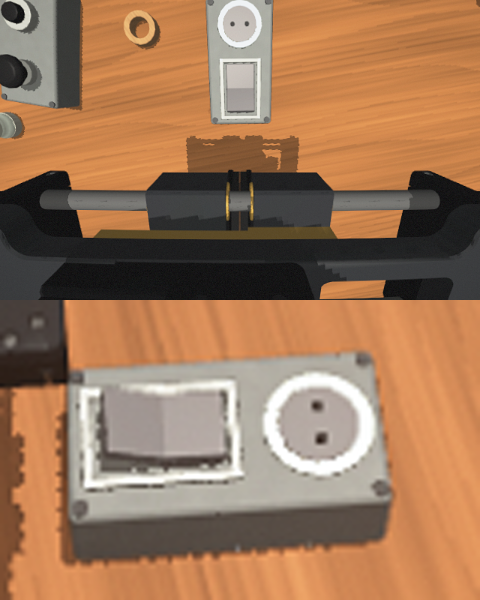

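The socket rocker's far half is now level and its near half is raised, so it is on. Next is the port box.

```bash
python3 -m crank '[[[-0.2,-1,0],0],[[-0.3,-1,0],0.14],[[-0.3,-1,0],0],[[-0.3,-1,0],0],[[-0.3,-1,0],0],[[-0.3,-1,0],0],[[-0.3,-1,0],0],[[-0.3,-1,0],0],[[-0.2,-1,0],0],[[-0.2,-1,0],0],[[-0.2,-1,0],0],[[-0.2,-1,0],0]]'; python3 -m crank '[[[0,-1,0],0],[[0,-1,0],0],[[0,-1,0],0],[[0,-1,0],0],[[0,-1,0],0],[[0,0,0],0],[[0,0,0],0]]'
python3 - <<'E'
from h import *
st=sensors.read_state()
cv2.imwrite("pics/w3.png",vision.camera("wrist")[:,:,::-1])
print(rows(st,[.4937,.2651,.075],-12))
E
```

```text
time: 6.92
ee_pos: [0.3913, 0.1304, 0.1941]
eef_rot: [0.995, -0.103, -0.0, -0.0]
ft_force: [0.4, 0.7, -0.6]
width: 0.0001
grip_force: 0.0
time: 7.8
ee_pos: [0.4219, 0.2754, 0.1937]
eef_rot: [0.995, -0.103, -0.001, 0.0]
ft_force: [0.4, -0.7, 0.6]
width: 0.0005
grip_force: 0.0
(array([ 2.41805106, -0.15808541,  3.95319036]), np.float64(0.017252648139169935), np.float64(-11.86197881488665))
```

View pics/w3.png

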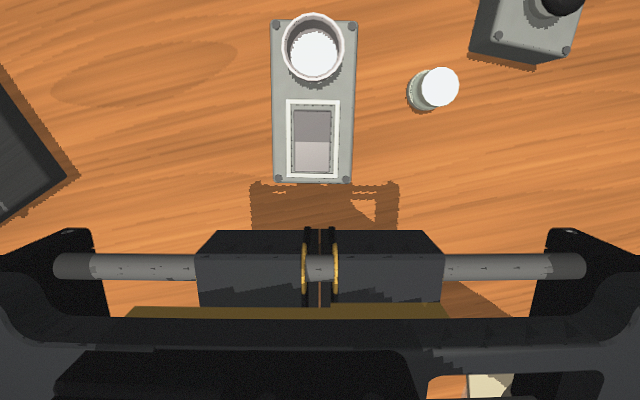

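The wrist view shows the port box with its rocker frame at columns 286–339, rows 100–178 (frame centre ~(312,139)) and the pipe rim at (313,47). The box's top corners are at (271,22), (356,22), (351,183) and (272,182).

```bash
python3 - <<'E'
from h import *
st=sensors.read_state()
p=np.array([cast("wrist",q,.05,st)[:2] for q in((271,22),(356,22),(351,183),(272,182))])
ax=p[0]+p[1]-p[2]-p[3];ax/=np.linalg.norm(ax);c=p.mean(0)
print(c,np.degrees(np.arctan2(ax[1],ax[0])),[np.linalg.norm(p[i]-p[i-1]) for i in range(4)])
f=cast("wrist",(312,139),.054,st)[:2];pi=cast("wrist",(313,47),.08,st)[:2]
for t in (c-.012*ax, f+.021*ax, pi-.06*ax): print(t,rows(st,[*t,.075],-12)[0])
E
```

```text
[0.50678939 0.26292405] -12.997385954205367 [np.float64(0.15516072352218221), np.float64(0.08068126540737398), np.float64(0.15610430343374826), np.float64(0.08488682621737642)]
[0.49509683 0.26562293] [ 2.44792503 -0.20110168  3.95936337]
[0.49636973 0.26525192] [ 2.49199388 -0.19775859  3.95934229]
[0.4958035  0.26488554] [ 2.47604677 -0.18191342  3.95935705]
```

```bash
python3 -m crank '[[[1,-0.2,0],0],[[1,0,0.5],0],[[0.45,0,0.9],0],[[0,0,0.9],0],[[0,0,0.9],0],[[0,0,0.73],0],[[0,0,0.1],0],[[0,0,0.1],0],[[0,0,0.1],0],[[0,0,0.1],0],[[0,0,0],0],[[0,0,0],0]]'
```

```text
time: 9.35
ee_pos: [0.4953, 0.2665, 0.0643]
eef_rot: [0.995, -0.103, 0.0, -0.0]
ft_force: [2.4, -0.6, 3.3]
width: 0.0007
grip_force: 1.7
```

```bash
python3 -m crank '[[[0,0,0.05],0],[[0,0,0.05],0],[[0,0,0.05],0],[[0,0,0],0],[[0,0,0],0]]'
```

```text
time: 9.98
ee_pos: [0.4955, 0.2666, 0.0621]
eef_rot: [0.995, -0.103, 0.001, 0.0]
ft_force: [-6.1, -6.4, 31.1]
width: 0.0004
grip_force: 15.8
```

```bash
python3 -m crank '[[[0,0,0],0],[[0,0,-0.5],0],[[0,0,-1],0],[[0,0,-1],0],[[0,0,-1],0],[[0,0,-1],0],[[0,0,0],0]]'; python3 -m crank '[[[0,1,0],0],[[0.5,1,0],0],[[0.5,1,0],0],[[0.5,1,0],0],[[0.5,1,0],0],[[0.5,1,0],0],[[0.5,1,0],0],[[0,0.2,0],0.5],[[0,0,0],0.57],[[0,0,0],0],[[0,0,0],0]]'
python3 - <<'E'
from h import *
st=sensors.read_state()
w=vision.camera("wrist");s=vision.camera("side")
a=cv2.resize(s[130:185,240:320],(640,400),interpolation=cv2.INTER_CUBIC)
cv2.imwrite("pics/w4.png",np.vstack([w,cv2.resize(a,(640,200))[:, :]])[:,:,::-1])
print(rows(st,[.6251,.0034,.1],-20.6))
E
```

```text
time: 10.85
ee_pos: [0.4953, 0.2671, 0.1964]
eef_rot: [0.995, -0.103, 0.001, -0.001]
ft_force: [-0.2, 0.2, -0.6]
width: 0.0008
grip_force: 0.0
time: 12.22
ee_pos: [0.5383, 0.0366, 0.194]
eef_rot: [0.984, -0.176, -0.001, 0.0]
ft_force: [0.4, -0.0, -0.4]
width: 0.0006
grip_force: 0.0
(array([3.10065584, 0.03383601, 3.13103974]), np.float64(0.035960280569863556), np.float64(-20.312317755441104))
```

View pics/w4.png

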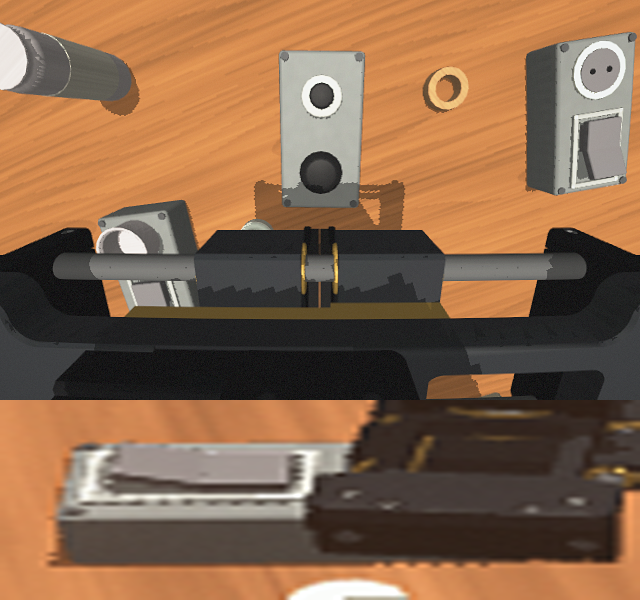

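The port rocker's near end is now raised, so it is on too. In the wrist view the start button is centred at (321,95), its collar at (322,97) and the stop button at (321,172).

```bash
python3 - <<'E'
from h import *
st=sensors.read_state()
a=cast("wrist",(321,95),.072,st);b=cast("wrist",(321,172),.084,st)
print(a,b,np.linalg.norm((a-b)[:2]),rows(st,[*a[:2],.075],-20.6)[0])
E
```

```text
[0.6267626  0.00096769 0.072     ] [0.56086598 0.02542162 0.084     ] 0.07028769064628305 [3.17261999 0.08867006 3.9755163 ]
```

```bash
python3 -m crank '[[[0.8,0.07,0],0],[[0.8,0,0],0],[[0.8,0,0],0],[[0.75,0,0],0],[[0,0,0.9],0],[[0,0,0.9],0],[[0,0,0.9],0],[[0,0,0.9],0],[[0,0,0.2],0],[[0,0,0],0],[[0,0,0],0]]'
```

```text
time: 13.7
ee_pos: [0.6274, 0.0015, 0.082]
eef_rot: [0.984, -0.177, 0.001, -0.0]
ft_force: [-0.7, -0.0, -0.1]
width: 0.0006
grip_force: 0.0
```

```bash
python3 -m crank '[[[0,0,0.1],0],[[0,0,0.1],0],[[0,0,0.1],0],[[0,0,0.1],0],[[0,0,0.05],0],[[0,0,0],0],[[0,0,0],0]]'
```

```text
time: 14.58
ee_pos: [0.6267, 0.0013, 0.0673]
eef_rot: [0.984, -0.177, 0.0, 0.0]
ft_force: [-1.4, -0.1, 5.4]
width: 0.0001
grip_force: 2.2
```

```bash
python3 -m crank '[[[0,0,0.05],0],[[0,0,0.05],0],[[0,0,0.03],0],[[0,0,0],0],[[0,0,0],0]]'; python3 -m crank '[[[0,0,-0.5],0],[[0,0,-1],0],[[0,0,-1],0],[[0,0,-1],0],[[0,0,-1],0],[[0,0,0],0],[[0,0,0],0]]'
python3 - <<'E'
from h import *
a=[cv2.resize(vision.camera(n)[s],(800,300),interpolation=cv2.INTER_AREA) for n,s in(("side",np.s_[110:370,190:490]),("wrist",np.s_[:]))]
cv2.imwrite("pics/w5.png",np.vstack(a)[:,:,::-1])
E
```

```text
time: 15.2
ee_pos: [0.6268, 0.0014, 0.0661]
eef_rot: [0.984, -0.178, 0.001, 0.0]
ft_force: [-12.8, -1.3, 28.4]
width: 0.0005
grip_force: 14.3
time: 16.08
ee_pos: [0.6262, 0.0014, 0.1973]
eef_rot: [0.984, -0.177, -0.001, 0.0]
ft_force: [-0.5, -0.5, -0.3]
width: 0.0008
grip_force: 0.0
```

View pics/w5.png

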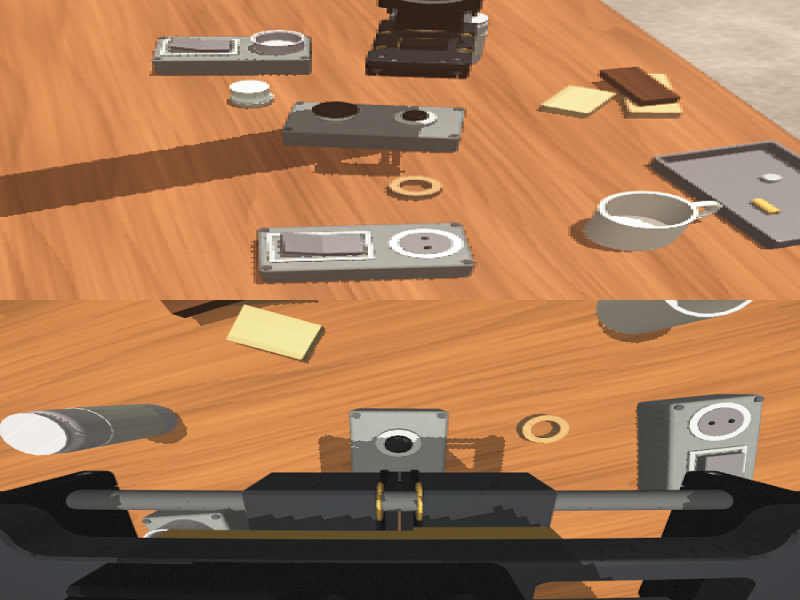

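Both rockers are on, the start button is back out, the bystanders haven't moved, and the arm is clear of everything.

```bash
python3 -c "
from bench import r
print(r.close_job())"
```

```text
the job is handed in; nothing more can be done
None
```

I pressed the socket rocker, then the port rocker, fully on. I then pressed the start button fully in and it sprang back out, left the stop button and loose items untouched, and handed the job in at about 16 s; no verdict came back.

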